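# Refit the shelf of a funnel stand

### The job

Put the washed funnel stand back together: take the long shelf plate with the round holes out of the wire drying rack and lay it flat on the bench, let go of it, then pick it up again and lower it level over the stand's two posts, one through each end hole, until it rests fully home on both collars. Do not drop it onto the posts and do not force it down; leave everything else on the bench where it is.

Things in the scene. Friction and masses are not known exactly. Their poses are not given: they have to be found in the camera images.
- shelf: Flat grey plastic plate 250 x 60 x 8 mm, 0.13 kg. Origin at its centre; x along the length, y through the thickness, z across the width. Round through holes on its centre line: 18 mm post holes at x = -105 and 105 mm, 26 mm funnel holes at x = -66, -22, 22, 66. Same both ways round and both faces. Starts loose on its long edge in a rack slot (upper edge 76 mm above bench), 3 mm play each side.
- hole_a (a point): Centre of the shelf's post hole at x = -105 mm, mid-thickness.
- hole_b (a point): Centre of the shelf's post hole at x = +105 mm, mid-thickness.
- stand: Cream funnel stand, fixed. Origin under its base, 290 (x) x 120 (y) x 16 mm high. Two upright 14 mm posts at x = -105 and 105, y = 0, end 190 mm above bench, the top 12 mm tapering to 6 mm diameter. On each a 30 mm wide collar, flat top 125 mm above bench, carries the shelf; its thumbscrew sticks out 36 mm to +y, below that top. The shelf fits either way round.
- seat (a point): Point midway between the two posts, at the height of the collars' tops (125 mm above the bench).
- post_a (a point): On the axis of the post at x = -105 mm of the stand, at the height of the collar's top.
- post_b (a point): On the axis of the post at x = +105 mm of the stand, at the height of the collar's top.
- rack: Steel-wire drying rack, fixed, 260 (x) x 130 (y) mm; origin under its centre. Plates stand on edge along x on two cross rails at x = -80 and 80 (tops 16 mm above bench), each with seven upright 4 mm pins 18 mm apart in y, tops 54 mm above bench. Its middle (70 mm either way in x) is free but for the side wires. Shelf in the slot at y = 27 or -27 mm, cover plate in the other.
- cover: Bystander: plain plate without holes, same grey plastic, 190 x 50 mm, 6 mm thick, standing on edge in the rack 54 mm from the shelf. Origin at its centre, axes as the shelf's.
- beaker_small: Bystander: small glass beaker, 42 mm in diameter, 58 mm tall, standing on the stand's base between the posts. Origin under its centre.
- funnel: Bystander: glass funnel standing mouth down, 75 mm in diameter, 115 mm tall to the end of its stem. Origin under its centre.
- jar_low: Bystander: clear wide-mouth jar, 52 mm in diameter, 70 mm tall, near the bench's far edge. Origin under its centre.
- jar_tall: Bystander: white jar, 58 mm in diameter, 105 mm tall, near the bench's far edge. Origin under its centre.
- stopper: Bystander: brown rubber stopper standing on its small end, 34 mm across the top, 26 mm across the foot, 32 mm tall, in the middle of the bench before the funnel; on the robot's side of it the bench between rack and stand is clear. Origin under its centre.

How it is judged (in metres and radians):
On the way:
1. the shelf plate lies flat on the bench, let go (height (world z) of shelf below 0.01 m and contact force between the fingers and shelf below 0.05 N and linear speed of shelf below 0.03 m/s and angle between shelf's own x axis and vertical between 1.541 and 1.601 rad and angle between shelf's own z axis and vertical between 1.541 and 1.601 rad), for 0.2 s.
At the end, for the whole second after the job is handed in: The shelf plate is at rest, level within 0.03 rad, a post through each end hole: its centre within 4.5 mm horizontally of the midpoint between the posts, its length within 0.05 rad of their line (either way round), both hole centres within 4 mm of their height when it lies on the collars (horizontal distance between shelf and seat below 0.0045 m and angle between the x axis of shelf and the x axis of stand, either way round below 0.05 rad and z of hole_a in the frame of seat between 0.001 and 0.008 m and z of hole_b in the frame of seat between 0.001 and 0.008 m and linear speed of shelf below 0.02 m/s and angular speed of shelf below 0.1 rad/s and angle between shelf's own x axis and vertical between 1.541 and 1.601 rad and angle between shelf's own z axis and vertical between 1.541 and 1.601 rad); the robot touches nothing.
It fails at once if the shelf plate is dropped: it falls free, out of the fingers, faster than 0.4 m/s while higher than 100 mm above the bench (height (world z) of shelf above 0.1 m and linear speed of shelf above 0.4 m/s and contact force between the fingers and shelf below 0.05 N).
It fails at once if the shelf plate is forced onto the stand with more than 60 N (contact force between shelf and stand above 60 N).
It fails at once if another thing on the bench (cover plate, small beaker, funnel, jars, stopper) is moved more than 30 mm from where it stood (distance of any of cover, beaker_small, funnel, jar_low, jar_tall, stopper from where it was at the start of the episode above 0.03 m).
It also fails if it takes over 67 s, if anything falls off the work surface, if the arm or the gripper's body presses on something with over 40 N, if the wrist force passes 120 N, or if a joint passes its speed limit or range.

### The arm

A 7-joint arm with a two-finger parallel gripper is mounted at the origin on the work surface. World frame = base frame: x ahead of the robot, y to its left, z up, the work surface at z = 0. Lengths are in mm, angles in rad, forces in N, time in s.
With the tool pointing down it reaches from about 400 to 925 mm from the base axis. Payload 5.6 kg.
Tool frame: the origin (TCP) lies midway between the tips of the shut fingers; the grasp point (between the pads) lies 19 mm behind it (robot.pinch_z is the distance from the TCP to the grasp point, in mm); z points along the fingers, y is the line along which they close (so a half turn about z gives the same grasp; the last joint's range is limited). The gripper opens to 85 mm and grips with 20 to 120 N. Pads are 22 mm wide; open, the fingers measure 114 mm over their backs; the gripper's body (76 mm by 85 mm) begins 54 mm behind the grasp point. The pads swing forward as they close: fully open they stand 13 mm farther back than shut.
Start: joints at [-0.043, 0.468, -0.012, 1.603, 0.006, 1.071, -0.056], TCP at [650.006, -0.043, 231.29] pointing down, gripper open.
Joint ranges: [-2.53, 2.53], [-0.31, 2.02], [-1.57, 1.55], [0.28, 2.44], [-1.29, 4.43], [0.15, 1.84], [-2.92, 2.92]. Speed limits (rad/s): [2.57, 2.57, 3.14, 3.14, 3.14, 3.14, 3.14].

### API

Orientations are given as a 3x3 rotation matrix whose columns are the frame's x, y, z axes.
In Python, from station import robot, optics gives the robot as it stands.
- The arm moves only by the tool apply_moves, never from a script. Its argument "moves" is a list of rows, each an object of numbers: "rx", "ry", "rz": the turn, a rotation vector about the tool's x, y, z in rad; "dx", "dy", "dz": the shift along the tool's x, y, z in mm; "fingers": the opening, from 0 (shut) to 1 (fully open). A call has exactly 5 rows; each row is the pose to reach, as a shift and turn from the pose commanded when the call began, along the tool's axes at that moment; what a row does not reach only later rows make up. A row lasts 1/10 s, in which the tool goes at most 50 mm and 8.59 degrees, less where a joint would pass 70% of its speed; a pose out of reach is approached as far as the arm can. A call with a gripper value outside its range is refused whole. The fingers move at their own pace and stop on an object; the grip force is fixed at half the most. Time passes only in rows, so rows that repeat a pose let the fingers close, or fill a call up. It gives the time, the measured TCP pose, the force, the opening and the grip force at its end, in the units of the state.
- robot.get_state(): the state, without advancing time (a new reading comes with each control period).
- optics.read_camera(name): name is "scene" or "side" or "wrist"; returns the picture (480x640x3 uint8, red, green, blue); there is no depth.
- optics.camera_model(name): a dict with "intrinsics" (3x3 intrinsics, pixels), "world_from_camera" (4x4, takes a point from camera to world coordinates). Camera axes: x right, y up, looking along -z (the intrinsics and any distortion apply to the point x, -y, -z); pixel columns grow to the right and rows downward; lengths in mm; the calibration is good to about 2 mm. A picture is of the moment at which its call begins: read the wrist's pose just before it. camera_model takes no time and is no camera call; for the wrist camera it gives the pose at the moment of the call.
- robot.hand_in(): hands the job in; it is judged then, once.
The state is a dict: "clock": time; "joint_pos": joint angles; "joint_velocities": joint speeds; "effort": joint torques, N m; "tool_pos": TCP position; "ee_rot": TCP orientation; "wrist_force": force on the tool from outside, world axes, zero at the start; "ft_torque": the same for the moment, N m; "grip_width": finger opening in mm; "grip_force": force on a finger pad.
Only numpy, scipy, OpenCV 4.12 (cv2) and the standard library are available. Lean on these libraries where they do the work, as an engineer would, in place of code of your own. Each camera call takes 0.05 s, during which the arm holds its last target. There are 200 camera calls.

## Working session

There is one attempt and no reset: what is moved stays moved. The work goes in short steps, Python scripts to look and compute and a tool call to move; the robot and the scene stay as the last step left them, time stands still between calls to the robot, and variables do not carry over. Pictures are saved under pics/ and viewed, at most 10 in all, crops included, and the job is handed in when it is done.

Besides the shell and the picture viewer there is one more tool, called after "Call:" as name(argument=value, ...), one argument or row to a line, values as JSON. apply_moves: Moves the arm, as the interface text tells. Its arguments: {"type":"object","properties":{"moves":{"type":"array","items":{"type":"object","properties":{"rx":{"type":"number"},"ry":{"type":"number"},"rz":{"type":"number"},"dx":{"type":"number"},"dy":{"type":"number"},"dz":{"type":"number"},"fingers":{"type":"number"}}}}},"required":["moves"]}

```bash
mkdir -p pics; cat > h.py <<'E'
import numpy as np, cv2
from station import robot, optics
def save(name,fn):
    m=optics.camera_model(name); im=optics.read_camera(name)
    cv2.imwrite('pics/'+fn,im[:,:,::-1]); return im,m
def ray(m,px):
    K=np.array(m["intrinsics"]);T=np.array(m["world_from_camera"])
    d=np.linalg.inv(K)@[px[0],px[1],1]; d=T[:3,:3]@[d[0],-d[1],-d[2]]
    return T[:3,3],d
def onz(m,px,z):
    o,d=ray(m,px); return o+d*(z-o[2])/d[2]
def proj(m,P):
    K=np.array(m["intrinsics"]);T=np.array(m["world_from_camera"])
    c=np.linalg.inv(T)@[*P,1]; q=K@[c[0],-c[1],-c[2]]; return q[:2]/q[2]
E
python3 - <<'E'
from h import *
a=[]
for n in("scene","side","wrist"):
    im,m=save(n,n+'0.png');print(n,{k:np.round(v,3).tolist() if not isinstance(v,str) else v for k,v in m.items()})
print(robot.get_state())
E
```

```text
scene {'intrinsics': [[454.255, 0.0, 312.664], [0.0, 454.255, 245.552], [0.0, 0.0, 1.0]], 'world_from_camera': [[0.734, -0.386, 0.559, 1016.893], [0.679, 0.4, -0.615, -499.202], [0.014, 0.831, 0.556, 531.923], [0.0, 0.0, 0.0, 1.0]]}
side {'intrinsics': [[547.42, 0.0, 330.996], [0.0, 547.42, 240.099], [0.0, 0.0, 1.0]], 'world_from_camera': [[0.974, 0.144, -0.176, 381.898], [-0.228, 0.619, -0.752, -840.716], [0.001, 0.772, 0.635, 848.252], [0.0, 0.0, 0.0, 1.0]]}
wrist {'intrinsics': [[430.055, 0.0, 323.016], [0.0, 430.055, 239.66], [0.0, 0.0, 1.0]], 'world_from_camera': [[1.0, 0.001, 0.002, 650.484], [-0.001, 0.965, 0.261, 65.854], [-0.001, -0.261, 0.965, 372.149], [0.0, 0.0, 0.0, 1.0]]}
{'clock': 0.15, 'joint_pos': array([-0.04299494,  0.46823185, -0.01165858,  1.6033955 ,  0.00599813,
        1.0713834 , -0.0563063 ]), 'joint_velocities': array([-0.00157166, -0.00028469,  0.00027752, -0.00183495,  0.0007813 ,
       -0.00050428, -0.00134074]), 'effort': array([ 7.85188859e-04, -5.32791960e+01,  2.14623066e-02, -2.51555961e+01,
        1.13295941e-02,  5.56105006e-03, -3.78186076e-05]), 'tool_pos': array([ 6.49580164e+02, -3.03537680e-02,  2.30527066e+02]), 'ee_rot': array([[ 2.75970606e-05,  9.99999046e-01, -1.38095587e-03],
       [ 9.99999997e-01, -2.77045581e-05, -7.78236964e-05],
       [-7.78618809e-05, -1.38095372e-03, -9.99999043e-01]]), 'wrist_force': array([-0.39195196, -1.09643551,  0.61228772]), 'ft_torque': array([ 0.07084644,  0.04726731, -0.04145643]), 'grip_force': 0.0, 'grip_width': 85.31110471913013}
```

View pics/scene0.png

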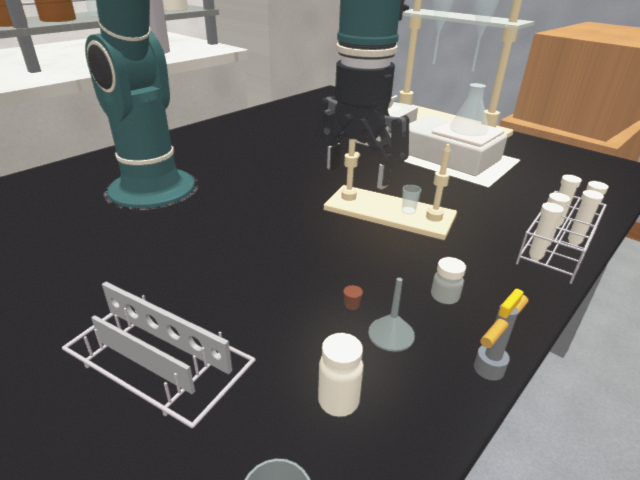

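View pics/side0.png

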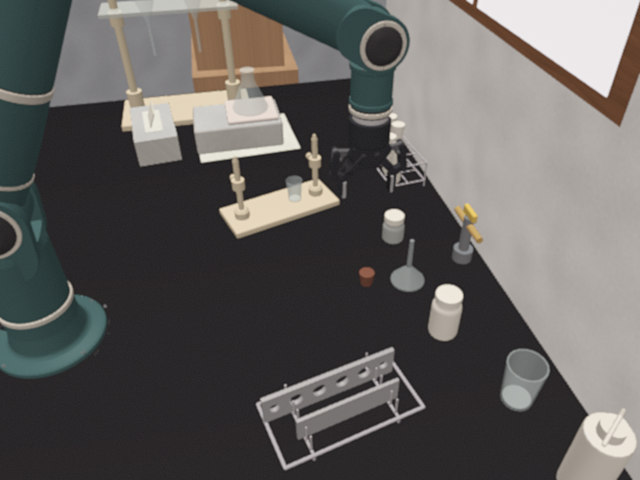

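Scene: shelf's upper edge runs from (107,289) to (229,350), post tips at (352,142) and (446,148). In the side view the shelf edge runs from (261,403) to (394,352), with post tips at (235,160) and (314,136). The shelf stands in the slot nearer the stand.

```bash
python3 - <<'E'
from h import *
s=optics.camera_model("scene");d=optics.camera_model("side")
f=lambda m,p,z:np.round(onz(m,p,z)[:2]).tolist()
for n,a,b,z in(("near",(106,288),(261,403),76),("far",(229,350),(394,352),76),("postA",(352,141),(235,159),190),("postB",(446,147),(314,136),190),("stop",(353,291),(366,272),32),("beaker",(411,190),(294,182),74)): print(n,f(s,a,z),f(d,b,z))
for n,p in(("sc",[(64,351),(252,359),(170,405)]),("si",[(257,407),(286,465),(423,405)])):print([f(s if n=='sc' else d,q,5) for q in p])
print("stand base sc",[f(s,q,16) for q in((325,208),(455,212),(446,230),(346,192))],[f(d,q,16) for q in((221,207),(236,232),(340,203),(318,182))])
E
```

```text
near [406.0, -308.0] [390.0, -308.0]
far [649.0, -257.0] [634.0, -257.0]
postA [466.0, 223.0] [416.0, 275.0]
postB [623.0, 332.0] [615.0, 340.0]
stop [660.0, -1.0] [658.0, 0.0]
beaker [562.0, 325.0] [558.0, 324.0]
[[410.0, -394.0], [631.0, -207.0], [612.0, -337.0]]
[[383.0, -266.0], [415.0, -384.0], [670.0, -329.0]]
stand base sc [[411.0, 208.0], [640.0, 404.0], [665.0, 318.0], [394.0, 306.0]] [[367.0, 339.0], [394.0, 226.0], [670.0, 287.0], [635.0, 396.0]]
```

View pics/wrist0.png

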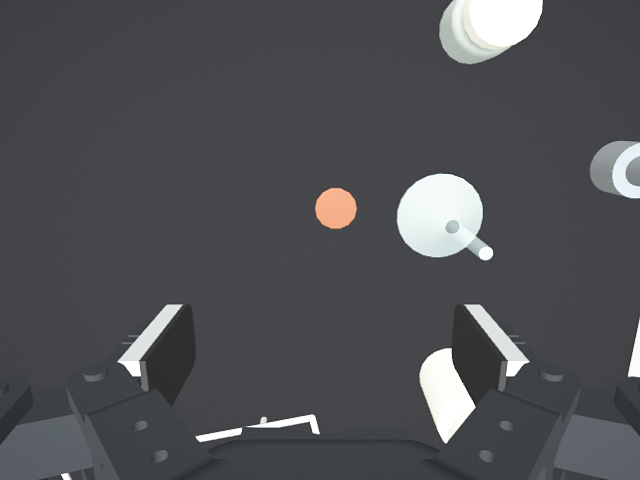

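The wrist view is consistent with the others: stopper at (336,208), funnel at (440,215), rack at the bottom edge. Next I go above the rack, turning the tool so it closes across the shelf's thickness.

Call:
apply_moves(
  moves=[
    {"dx":-40,"dy":-18,"rz":0.14,"fingers":0.5},
    {"dx":-80,"dy":-37,"rz":0.28,"fingers":0.5},
    {"dx":-120,"dy":-55,"rz":0.42,"fingers":0.5},
    {"dx":-160,"dy":-74,"rz":0.56,"fingers":0.5},
    {"dx":-200,"dy":-92,"rz":0.7,"fingers":0.5},
  ],
)

```text
$.moves[0]: bad value
```

```bash
python3 - <<'E'
from h import *
st=robot.get_state();print(st['tool_pos'],st['ee_rot'],st['joint_pos'])
R=st['ee_rot'];print(R.T@(np.array([520,-283,231])-st['tool_pos']))
E
```

```text
[ 6.49580164e+02 -3.03537680e-02  2.30527066e+02] [[ 2.75970606e-05  9.99999046e-01 -1.38095587e-03]
 [ 9.99999997e-01 -2.77045581e-05 -7.78236964e-05]
 [-7.78618809e-05 -1.38095372e-03 -9.99999043e-01]] [-0.04299494  0.46823185 -0.01165858  1.6033955   0.00599813  1.0713834
 -0.0563063 ]
[-2.82973258e+02 -1.29572854e+02 -2.71967724e-01]
```

The call was refused, probably because every key must be present.

Call:
apply_moves(
  moves=[
    {"dx":-40,"dy":-18,"dz":0,"rx":0,"ry":0,"rz":0.14,"fingers":0.5},
    {"dx":-80,"dy":-37,"dz":0,"rx":0,"ry":0,"rz":0.28,"fingers":0.5},
    {"dx":-120,"dy":-55,"dz":0,"rx":0,"ry":0,"rz":0.42,"fingers":0.5},
    {"dx":-160,"dy":-74,"dz":0,"rx":0,"ry":0,"rz":0.56,"fingers":0.5},
    {"dx":-200,"dy":-92,"dz":0,"rx":0,"ry":0,"rz":0.7,"fingers":0.5},
  ],
)

```text
clock: 0.65
tool_pos: [556.8, -201.5, 231.1]
ee_rot: [[0.649, 0.761, -0.0], [0.761, -0.649, 0.0], [-0.0, -0.0, -1.0]]
wrist_force: [0.5, 0.5, 0.0]
grip_width: 42.6
grip_force: 0.0
```

```bash
python3 - <<'E'
from h import *
st=robot.get_state();print(st['tool_pos'],st['ee_rot'],st['joint_pos'])
R=st['ee_rot'];print(R.T@(np.array([520,-283,231])-st['tool_pos']))
E
```

```text
[ 556.78948834 -201.45740105  231.14324817] [[ 6.48607379e-01  7.61123106e-01 -2.94019408e-04]
 [ 7.61123156e-01 -6.48607376e-01  1.18001651e-04]
 [-1.00889374e-04 -3.00321721e-04 -9.99999950e-01]] [ 0.14151275  0.36897498  0.18988482  1.76074897 -0.08001223  1.01967648
 -0.34487554]
[-85.92587938  24.88784453   0.14444282]
```

Call:
apply_moves(
  moves=[
    {"dx":-22,"dy":6,"dz":0,"rx":0,"ry":0,"rz":0.14,"fingers":0.5},
    {"dx":-44,"dy":12,"dz":0,"rx":0,"ry":0,"rz":0.28,"fingers":0.5},
    {"dx":-66,"dy":19,"dz":0,"rx":0,"ry":0,"rz":0.42,"fingers":0.5},
    {"dx":-86,"dy":25,"dz":0,"rx":0,"ry":0,"rz":0.55,"fingers":0.5},
    {"dx":-86,"dy":25,"dz":0,"rx":0,"ry":0,"rz":0.66,"fingers":0.5},
  ],
)

```text
clock: 1.15
tool_pos: [519.6, -285.6, 231.3]
ee_rot: [[0.98, 0.199, -0.001], [0.199, -0.98, -0.002], [-0.001, 0.001, -1.0]]
wrist_force: [-0.4, -1.0, 0.4]
grip_width: 42.8
grip_force: 0.0
```

```bash
python3 - <<'E'
from h import *
st=robot.get_state();print(st['tool_pos'],st['ee_rot'],st['joint_pos'])
im,m=save("wrist","w1.png")
print(proj(m,[520,-283,76]))
# stand with arm clear
im2,m2=save("scene","s1.png");im3,m3=save("side","d1.png")
cv2.imwrite('pics/stand.png',cv2.resize(np.hstack([im2[110:240,310:470],im3[110:240,205:365]])[:,:,::-1],(800,325),interpolation=cv2.INTER_CUBIC))
E
```

```text
[ 519.59103556 -285.56876464  231.25505027] [[ 9.79992250e-01  1.99033197e-01 -9.88518541e-04]
 [ 1.99031345e-01 -9.79991630e-01 -1.71127599e-03]
 [-1.30934063e-03  1.48029103e-03 -9.99998047e-01]] [ 0.16907607  0.37740281  0.35331659  1.7675698  -0.14761405  1.02287949
 -0.79376077]
[319.06904482 219.67801847]
```

View pics/w1.png

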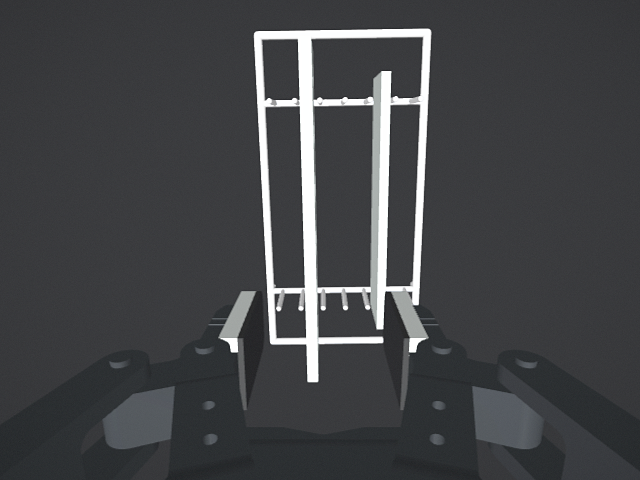

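View pics/stand.png

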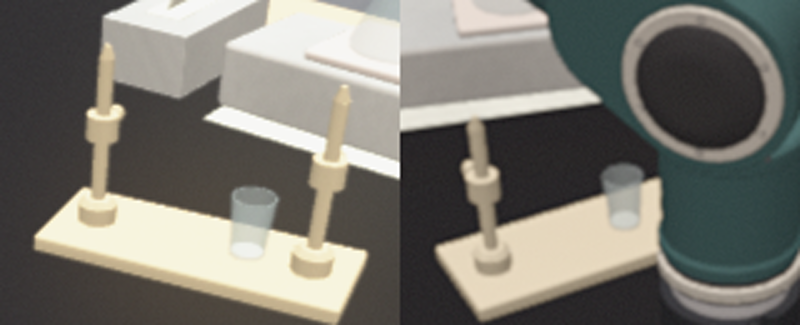

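Wrist: the shelf's top edge runs from (306,37) to (313,382), with the cover at right (385,72)-(380,328). Stand crop: post tips at (353,128.5) and (447.5,145) in scene, and post A at (235.5,158) in side.

```bash
python3 - <<'E'
from h import *
m=optics.camera_model("wrist");st=robot.get_state();R=st['ee_rot']
im=cv2.imread('pics/w1.png',0)
for v in(120,180,240,330):
    c=np.where(im[v,290:330]>200)[0]+290;print(v,c.min(),c.max())
a=onz(m,(306,37.5),76);b=onz(m,(313,381.5),76);c=(a+b)/2
print(a,b,np.linalg.norm(a-b),c,np.degrees(np.arctan2(*(a-b)[1::-1])),np.degrees(np.arctan2(R[1,0],R[0,0])))
print("rel",R.T@(c-st['tool_pos']))
s=optics.camera_model("scene");d=optics.camera_model("side")
A=onz(s,(353,128.5),190);B=onz(s,(447.5,145),190);A2=onz(d,(235.5,158),190);B2=onz(d,(314,136),190)
for p,q in((A,B),(A2,B2)):print(p,q,np.linalg.norm(p-q),(p+q)/2,np.degrees(np.arctan2(*(q-p)[1::-1])))
E
```

```text
120 300 312
180 302 313
240 304 315
330 306 317
[ 636.01171264 -246.03781754   76.        ] [ 394.09779327 -301.14244143   76.        ] 248.1105881549765 [ 515.05475295 -273.59012948   76.        ] 12.832231374057159 12.211701895436875
rel [ -4.66780577  -9.1504585  154.99363611]
[420.22309006 283.67760248 190.        ] [619.60128399 343.63663215 190.        ] 208.19882193064717 [519.91218703 313.65711732 190.        ] 16.73761561854238
[417.2914421  279.07288362 190.        ] [615.44398545 340.02643742 190.        ] 207.31561966845928 [516.36771377 309.54966052 190.        ] 17.098381204767623
```

Call:
apply_moves(
  moves=[
    {"dx":-2,"dy":-4,"dz":25,"rx":0,"ry":0,"rz":-0.01,"fingers":0.5},
    {"dx":-4,"dy":-7,"dz":55,"rx":0,"ry":0,"rz":-0.01,"fingers":0.5},
    {"dx":-5,"dy":-9,"dz":85,"rx":0,"ry":0,"rz":-0.01,"fingers":0.5},
    {"dx":-5,"dy":-9,"dz":90,"rx":0,"ry":0,"rz":-0.01,"fingers":0.5},
    {"dx":-5,"dy":-9,"dz":90,"rx":0,"ry":0,"rz":-0.01,"fingers":0.5},
  ],
)

```text
clock: 1.8
tool_pos: [514.9, -273.5, 140.7]
ee_rot: [[0.975, 0.221, -0.002], [0.221, -0.975, 0.001], [-0.001, -0.001, -1.0]]
wrist_force: [-0.4, 0.1, 0.9]
grip_width: 42.9
grip_force: 0.0
```

```bash
python3 - <<'E'
from h import *
st=robot.get_state();R=st['ee_rot']
im,m=save("wrist","w2.png");g=im.min(2)
t=st['tool_pos'];print(t)
for X in(-20,0,30,60,90):
    p=t+R@[X,0,0];p[2]=76
    u,v=proj(m,p);v=int(v)
    if 0<=v<480:
        c=np.where(g[v,250:390]>200)[0]+250
        print(X,u,v,c.min() if len(c) else None,c.max() if len(c) else None)
        if len(c):print([np.round((R.T@(onz(m,(k,v),76)-t))[1],1) for k in(c.min(),c.max())], im[v,250:390,0][::6].tolist())
E
```

```text
[ 514.85245497 -273.50609642  140.74530305]
-20 322.91374736036624 297 267 335
[np.float64(-28.8), np.float64(6.3)] [127, 29, 34, 238, 164, 43, 47, 46, 43, 44, 45, 43, 244, 240, 243, 43, 43, 43, 47, 46, 43, 43, 45, 32]
0 322.87284576409047 260 266 336
[np.float64(-28.6), np.float64(6.7)] [40, 47, 45, 238, 115, 44, 44, 43, 45, 46, 42, 45, 245, 241, 242, 45, 45, 44, 45, 44, 45, 44, 44, 43]
30 322.8076469699406 201 264 337
[np.float64(-28.5), np.float64(7.0)] [43, 44, 31, 237, 41, 43, 44, 46, 44, 45, 45, 44, 248, 242, 242, 43, 44, 42, 44, 47, 45, 46, 46, 43]
60 322.7373514018091 138 262 338
[np.float64(-28.3), np.float64(7.2)] [45, 47, 221, 232, 43, 45, 46, 44, 43, 47, 44, 44, 220, 242, 242, 36, 42, 42, 45, 44, 44, 41, 45, 42]
90 322.6613371059161 69 260 339
[np.float64(-28.1), np.float64(7.4)] [44, 43, 235, 189, 44, 43, 43, 45, 44, 42, 41, 43, 205, 241, 240, 112, 44, 43, 42, 41, 43, 41, 41, 44]
```

View pics/w2.png

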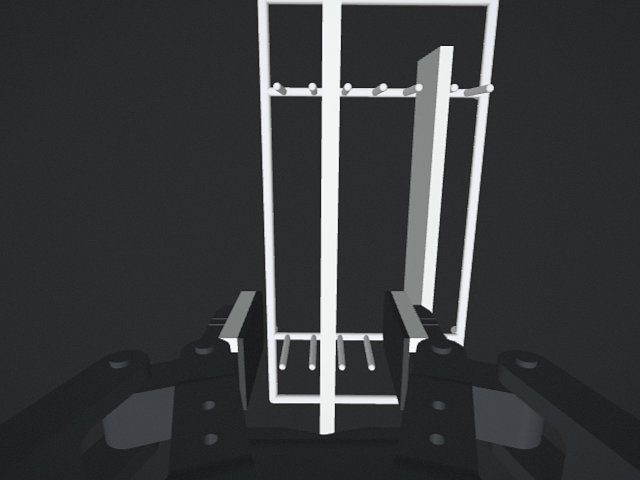

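The shelf's top edge sits near column 329, about 3 mm to tool +y of centre, and the fingers straddle it clear of the cover. I'll descend and grip.

Call:
apply_moves(
  moves=[
    {"dx":0,"dy":3,"dz":25,"rx":0,"ry":0,"rz":0,"fingers":0.5},
    {"dx":0,"dy":3,"dz":50,"rx":0,"ry":0,"rz":0,"fingers":0.5},
    {"dx":0,"dy":3,"dz":75,"rx":0,"ry":0,"rz":0,"fingers":0.5},
    {"dx":0,"dy":3,"dz":95,"rx":0,"ry":0,"rz":0,"fingers":0.5},
    {"dx":0,"dy":3,"dz":95,"rx":0,"ry":0,"rz":0,"fingers":0.5},
  ],
)

```text
clock: 2.35
tool_pos: [515.3, -276.8, 45.5]
ee_rot: [[0.976, 0.22, -0.002], [0.22, -0.976, 0.001], [-0.001, -0.001, -1.0]]
wrist_force: [-0.1, -0.0, 0.7]
grip_width: 42.7
grip_force: 0.0
```

Call:
apply_moves(
  moves=[
    {"dx":0,"dy":0,"dz":0,"rx":0,"ry":0,"rz":0,"fingers":0},
    {"dx":0,"dy":0,"dz":0,"rx":0,"ry":0,"rz":0,"fingers":0},
    {"dx":0,"dy":0,"dz":0,"rx":0,"ry":0,"rz":0,"fingers":0},
    {"dx":0,"dy":0,"dz":0,"rx":0,"ry":0,"rz":0,"fingers":0},
    {"dx":0,"dy":0,"dz":0,"rx":0,"ry":0,"rz":0,"fingers":0},
  ],
)

```text
clock: 2.85
tool_pos: [517.0, -277.6, 48.1]
ee_rot: [[0.976, 0.22, 0.003], [0.22, -0.976, -0.001], [0.003, 0.002, -1.0]]
wrist_force: [0.1, 0.0, 7.2]
grip_width: 7.2
grip_force: 62.1
```

Call:
apply_moves(
  moves=[
    {"dx":0,"dy":0,"dz":-15,"rx":0,"ry":0,"rz":0,"fingers":0},
    {"dx":0,"dy":0,"dz":-40,"rx":0,"ry":0,"rz":0,"fingers":0},
    {"dx":0,"dy":0,"dz":-70,"rx":0,"ry":0,"rz":0,"fingers":0},
    {"dx":0,"dy":0,"dz":-105,"rx":0,"ry":0,"rz":0,"fingers":0},
    {"dx":0,"dy":0,"dz":-135,"rx":0,"ry":0,"rz":0,"fingers":0},
  ],
)

```text
clock: 3.35
tool_pos: [515.4, -277.2, 183.9]
ee_rot: [[0.976, 0.219, 0.001], [0.219, -0.976, -0.0], [0.001, 0.001, -1.0]]
wrist_force: [-0.0, 0.2, -1.0]
grip_width: 7.0
grip_force: 61.0
```

Call:
apply_moves(
  moves=[
    {"dx":10,"dy":-26,"dz":0,"rx":0,"ry":0,"rz":-0.14,"fingers":0},
    {"dx":20,"dy":-52,"dz":0,"rx":0,"ry":0,"rz":-0.28,"fingers":0},
    {"dx":31,"dy":-78,"dz":0,"rx":0,"ry":0,"rz":-0.42,"fingers":0},
    {"dx":42,"dy":-104,"dz":0,"rx":0,"ry":0,"rz":-0.56,"fingers":0},
    {"dx":52,"dy":-130,"dz":0,"rx":0,"ry":0,"rz":-0.7,"fingers":0},
  ],
)

```text
clock: 3.85
tool_pos: [537.7, -137.8, 182.3]
ee_rot: [[0.601, 0.799, 0.001], [0.799, -0.601, -0.0], [0.0, 0.001, -1.0]]
wrist_force: [0.5, 0.0, -1.9]
grip_width: 7.1
grip_force: 61.1
```

```bash
python3 - <<'E'
from h import *
st=robot.get_state();R=st['ee_rot'];print(st['tool_pos'],R,st['joint_pos'],st['grip_width'])
print(R.T@(np.array([565,0,180])-st['tool_pos']),np.arctan2(R[1,0],R[0,0])-np.pi/2)
E
```

```text
[ 537.74060905 -137.77911219  182.31206608] [[ 6.00814214e-01  7.99388483e-01  5.77398109e-04]
 [ 7.99388688e-01 -6.00814120e-01 -3.43264597e-04]
 [ 7.25071711e-05  6.67803766e-04 -9.99999774e-01]] [ 0.07158867  0.36391046  0.14656293  1.89197775 -0.06667813  0.88972697
 -0.39385517] 7.118350853377216
[126.51672569 -60.99033688   2.28051039] -0.6445192669728439
```

Call:
apply_moves(
  moves=[
    {"dx":25,"dy":-12,"dz":0,"rx":0,"ry":0,"rz":-0.13,"fingers":0},
    {"dx":50,"dy":-24,"dz":0,"rx":0,"ry":0,"rz":-0.26,"fingers":0},
    {"dx":76,"dy":-36,"dz":0,"rx":0,"ry":0,"rz":-0.39,"fingers":0},
    {"dx":102,"dy":-48,"dz":0,"rx":0,"ry":0,"rz":-0.52,"fingers":0},
    {"dx":127,"dy":-61,"dz":0,"rx":0,"ry":0,"rz":-0.645,"fingers":0},
  ],
)

```text
clock: 4.35
tool_pos: [566.2, 0.0, 182.3]
ee_rot: [[0.0, 1.0, 0.001], [1.0, -0.0, -0.001], [-0.001, 0.001, -1.0]]
wrist_force: [0.5, -0.7, -1.7]
grip_width: 6.7
grip_force: 61.1
```

Call:
apply_moves(
  moves=[
    {"dx":0,"dy":0,"dz":10,"rx":-0.14,"ry":0,"rz":0,"fingers":0},
    {"dx":0,"dy":0,"dz":25,"rx":-0.28,"ry":0,"rz":0,"fingers":0},
    {"dx":0,"dy":0,"dz":45,"rx":-0.42,"ry":0,"rz":0,"fingers":0},
    {"dx":0,"dy":0,"dz":65,"rx":-0.56,"ry":0,"rz":0,"fingers":0},
    {"dx":0,"dy":0,"dz":80,"rx":-0.7,"ry":0,"rz":0,"fingers":0},
  ],
)

```text
clock: 4.85
tool_pos: [557.5, -21.6, 124.4]
ee_rot: [[0.034, 0.919, 0.393], [0.997, -0.006, -0.071], [-0.063, 0.394, -0.917]]
wrist_force: [1.0, 0.2, -1.3]
grip_width: 6.8
grip_force: 61.1
```

```bash
python3 - <<'E'
from h import *
st=robot.get_state();R=st['ee_rot'];print(st['tool_pos'],R,st['joint_pos'],st['grip_width'])
im,m=save("side","d2.png");im2,m=save("scene","s2.png")
cv2.imwrite('pics/v2.png',np.hstack([im2[:420,200:600],im[:420,150:550]])[:,:,::-1])
E
```

```text
[557.54567116 -21.56737799 124.39809496] [[ 0.03368715  0.91906166  0.39267142]
 [ 0.99743542 -0.00609141 -0.07131248]
 [-0.06314865  0.3940667  -0.91690986]] [-0.0064785   0.32465592 -0.08274298  2.21064727  0.55951043  0.24452373
 -0.62030202] 6.757888824645112
```

View pics/v2.png

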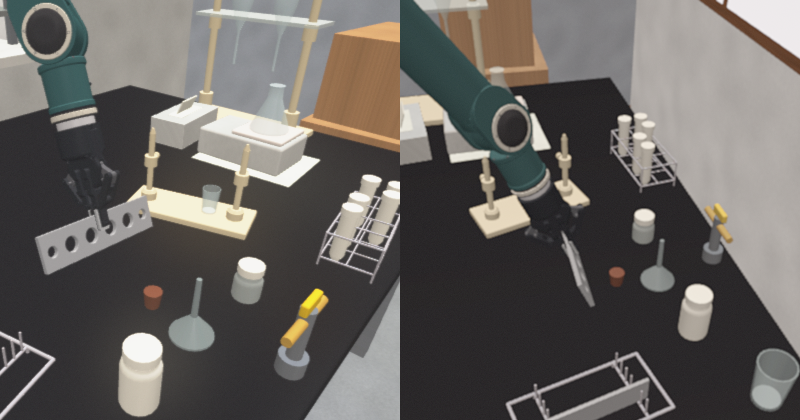

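The shelf is held well, with its holes visible and nothing near it. The tilt stops at about 23° (j6 limit), so I'll level the length axis, lower the shelf's edge to the bench and release it leaning.

```bash
cat >> h.py <<'E'
from scipy.spatial.transform import Rotation as Ro
def rel(p,Rt):
    st=robot.get_state();R=st['ee_rot']
    print("shift",np.round(R.T@(np.array(p)-st['tool_pos']),1),"rot",np.round(Ro.from_matrix(R.T@Rt).as_rotvec(),3))
def down(yaw): # tool x at yaw (rad), z down
    c,s=np.cos(yaw),np.sin(yaw); return np.array([[c,s,0],[s,-c,0],[0,0,-1.]])
E
python3 - <<'E'
from h import *
rel([585,-15,50],down(np.pi/2)@Ro.from_rotvec([-.4,0,0]).as_matrix())
E
```

```text
shift [12.2 -3.9 78.1] rot [ 0.003  0.071 -0.006]
```

Call:
apply_moves(
  moves=[
    {"dx":2,"dy":-1,"dz":16,"rx":0,"ry":0.014,"rz":0,"fingers":0},
    {"dx":5,"dy":-2,"dz":32,"rx":0,"ry":0.028,"rz":-0.002,"fingers":0},
    {"dx":8,"dy":-3,"dz":48,"rx":0,"ry":0.043,"rz":-0.004,"fingers":0},
    {"dx":12,"dy":-4,"dz":64,"rx":0,"ry":0.071,"rz":-0.006,"fingers":0},
    {"dx":12,"dy":-4,"dz":78,"rx":0,"ry":0.071,"rz":-0.006,"fingers":0},
  ],
)

```text
clock: 5.45
tool_pos: [587.6, -15.1, 51.1]
ee_rot: [[0.001, 0.918, 0.396], [1.0, -0.002, 0.001], [0.002, 0.396, -0.918]]
wrist_force: [-0.2, -1.0, -1.3]
grip_width: 7.2
grip_force: 61.1
```

```bash
python3 - <<'E'
from h import *
st=robot.get_state();R=st['ee_rot'];print(st['joint_pos'],st['grip_width'])
rel([590,-15,31],down(np.pi/2)@Ro.from_rotvec([-.5,0,0]).as_matrix())
E
```

```text
[ 0.18356049  0.52514047 -0.26374902  2.16008308  1.15608709  0.14997687
 -1.14357276] 7.215558337852616
shift [ 0.1 -5.8 19.4] rot [-0.093 -0.001 -0.002]
```

```bash
python3 - <<'E'
from h import *
rel([590,-15,31],down(np.pi/2)@Ro.from_rotvec([-.3,0,0]).as_matrix())
E
```

```text
shift [ 0.1 -5.8 19.4] rot [ 0.107 -0.001 -0.002]
```

Call:
apply_moves(
  moves=[
    {"dx":0,"dy":0,"dz":0,"rx":0.03,"ry":0,"rz":0,"fingers":0},
    {"dx":0,"dy":-1,"dz":4,"rx":0.06,"ry":0,"rz":0,"fingers":0},
    {"dx":0,"dy":-3,"dz":10,"rx":0.09,"ry":0,"rz":0,"fingers":0},
    {"dx":0,"dy":-5,"dz":15,"rx":0.107,"ry":0,"rz":0,"fingers":0},
    {"dx":0,"dy":-6,"dz":19,"rx":0.107,"ry":0,"rz":0,"fingers":0},
  ],
)

```text
clock: 5.95
tool_pos: [589.6, -15.1, 31.5]
ee_rot: [[0.001, 0.955, 0.295], [1.0, -0.002, 0.001], [0.001, 0.295, -0.955]]
wrist_force: [-22.9, -2.7, 59.0]
grip_width: 7.1
grip_force: 70.5
```

```bash
python3 - <<'E'
from h import *
st=robot.get_state();print(st['tool_pos'],st['ee_rot'],st['joint_pos'],st['wrist_force'])
E
```

```text
[589.55922894 -15.12307383  31.53195199] [[ 1.28203233e-03  9.55434766e-01  2.95199533e-01]
 [ 9.99998226e-01 -1.63224195e-03  9.39942717e-04]
 [ 1.37989101e-03  2.95197804e-01 -9.55435164e-01]] [ 0.35634997  0.61921606 -0.48112075  2.07242497  0.96488221  0.33299348
 -0.90105796] [-22.86130656  -2.72089848  59.01971868]
```

Contact at 59 N means the lower edge is on the bench. I'll ease off and open a little.

Call:
apply_moves(
  moves=[
    {"dx":0,"dy":-1,"dz":-3,"rx":0,"ry":0,"rz":0,"fingers":0},
    {"dx":0,"dy":-1,"dz":-3,"rx":0,"ry":0,"rz":0,"fingers":0},
    {"dx":0,"dy":-1,"dz":-3,"rx":0,"ry":0,"rz":0,"fingers":0.25},
    {"dx":0,"dy":-1,"dz":-3,"rx":0,"ry":0,"rz":0,"fingers":0.25},
    {"dx":0,"dy":-1,"dz":-3,"rx":0,"ry":0,"rz":0,"fingers":0.25},
  ],
)

```text
clock: 6.45
tool_pos: [586.6, -14.3, 33.3]
ee_rot: [[-0.001, 0.956, 0.294], [1.0, 0.0, 0.002], [0.002, 0.294, -0.956]]
wrist_force: [-1.6, -0.5, -0.4]
grip_width: 21.5
grip_force: 0.1
```

Call:
apply_moves(
  moves=[
    {"dx":0,"dy":0,"dz":-15,"rx":0,"ry":0,"rz":0,"fingers":0.25},
    {"dx":0,"dy":0,"dz":-30,"rx":0,"ry":0,"rz":0,"fingers":0.25},
    {"dx":0,"dy":0,"dz":-45,"rx":0,"ry":0,"rz":0,"fingers":0.25},
    {"dx":0,"dy":0,"dz":-75,"rx":0,"ry":0,"rz":0,"fingers":0.25},
    {"dx":0,"dy":0,"dz":-110,"rx":0,"ry":0,"rz":0,"fingers":0.25},
  ],
)

```text
clock: 6.95
tool_pos: [553.4, -14.4, 138.5]
ee_rot: [[-0.001, 0.956, 0.292], [1.0, 0.0, 0.003], [0.002, 0.292, -0.956]]
wrist_force: [-0.0, -0.1, 0.1]
grip_width: 21.3
grip_force: 0.0
```

```bash
python3 - <<'E'
from h import *
st=robot.get_state();print(st['tool_pos'],st['joint_pos'],st['wrist_force'])
im,m=save("side","d3.png");im2,m=save("scene","s3.png")
cv2.imwrite('pics/v3.png',np.hstack([im2[:420,200:600],im[:420,150:550]])[:,:,::-1])
E
```

```text
[553.40701483 -14.36135933 138.46874429] [ 0.61060665  0.43419571 -0.77144027  2.09911396  0.68311063  0.51215995
 -0.63463728] [-0.03591675 -0.05063361  0.0877924 ]
```

View pics/v3.png

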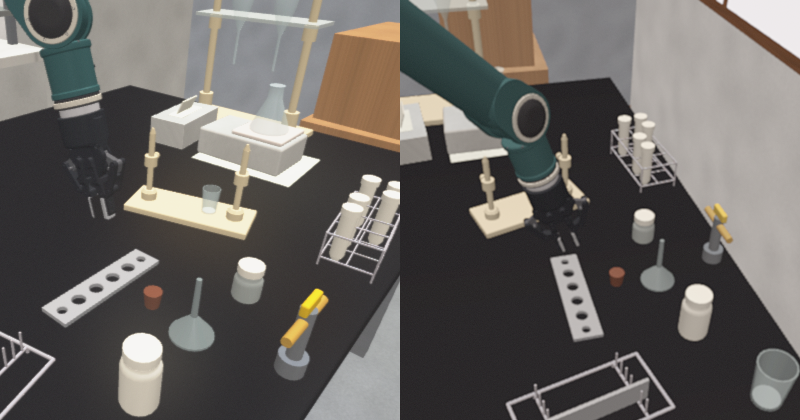

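The shelf lies flat and free: holes at scene about (57,312)-(141,259) and side about (565,262)-(590,330) in the crop. Now I go upright above it and look.

```bash
python3 - <<'E'
from h import *
rel([570,-15,230],down(np.pi/2))
E
```

```text
shift [ -0.5  40.  -79.6] rot [ 0.304 -0.001  0.   ]
```

Call:
apply_moves(
  moves=[
    {"dx":0,"dy":10,"dz":-25,"rx":0.08,"ry":0,"rz":0,"fingers":1},
    {"dx":0,"dy":20,"dz":-50,"rx":0.16,"ry":0,"rz":0,"fingers":1},
    {"dx":0,"dy":30,"dz":-70,"rx":0.24,"ry":0,"rz":0,"fingers":1},
    {"dx":0,"dy":40,"dz":-80,"rx":0.304,"ry":0,"rz":0,"fingers":1},
    {"dx":0,"dy":40,"dz":-80,"rx":0.304,"ry":0,"rz":0,"fingers":1},
  ],
)

```text
clock: 7.55
tool_pos: [572.0, -14.8, 227.5]
ee_rot: [[0.001, 1.0, -0.002], [1.0, -0.001, 0.003], [0.003, -0.002, -1.0]]
wrist_force: [1.2, 0.3, -0.3]
grip_width: 85.6
grip_force: 0.0
```

```bash
cat > meas.py <<'E'
from h import *
import sys
st=robot.get_state();R=st['ee_rot'];t=st['tool_pos'];print(t,R,st['joint_pos'])
im,m=save("wrist",sys.argv[1]);g=im.min(2)
_,b=cv2.threshold(g,120,255,cv2.THRESH_BINARY)
cs,h=cv2.findContours(b,cv2.RETR_CCOMP,cv2.CHAIN_APPROX_NONE)
for c,hh in zip(cs,h[0]):
    a=cv2.contourArea(c)
    if a<150: continue
    M=cv2.moments(c);p=(M['m10']/M['m00'],M['m01']/M['m00'])
    print('hole' if hh[3]>=0 else 'blob',a,np.round(p),cv2.boundingRect(c),np.round(onz(m,p,8),1),np.round(R.T@(onz(m,p,8)-t),1))
E
python3 meas.py w3.png
```

```text
[572.02620008 -14.84799952 227.52498685] [[ 0.00121153  0.99999664 -0.00229048]
 [ 0.99999443 -0.0012044   0.00311126]
 [ 0.00310849 -0.00229424 -0.99999254]] [ 0.64341171  0.51034985 -0.89638541  1.75703751  0.44029703  1.09220453
 -0.40124647]
blob 213.5 [220. 439.] (200, 433, 41, 13) [ 469.6 -251.1    8. ] [-237.1 -101.7  219. ]
blob 791.0 [347. 417.] (274, 404, 127, 27) [ 595.7 -225.4    8. ] [-211.3   24.5  218.8]
blob 1126.5 [559. 359.] (522, 336, 82, 54) [ 793.9 -161.8    8. ] [-147.4  222.6  218.6]
blob 1138.5 [499. 340.] (465, 305, 64, 71) [ 735.4 -142.     8. ] [-127.6  164.1  218.8]
blob 1144.5 [147. 340.] (118, 305, 64, 71) [ 408.5 -141.6    8. ] [-127.6 -162.9  219.5]
blob 5972.0 [535. 200.] (488, 157, 136, 86) [752.1 -11.7   8. ] [  2.7 180.6 219.1]
blob 20422.5 [310. 192.] (271, 51, 77, 291) [561.5  -4.    8. ] [ 10.2 -10.  219.6]
hole 239.0 [311. 319.] (301, 311, 21, 17) [ 561.4 -121.2    8. ] [-107.1  -10.   219.2]
hole 578.0 [311. 280.] (296, 267, 30, 26) [561.4 -82.7   8. ] [-68.5 -10.1 219.3]
hole 651.5 [310. 232.] (295, 218, 32, 29) [561.5 -39.2   8. ] [-25.1 -10.  219.5]
hole 734.5 [310. 182.] (295, 167, 32, 31) [561.5   4.2   8. ] [ 18.4 -10.  219.6]
hole 827.0 [310. 129.] (294, 112, 33, 34) [561.6  47.7   8. ] [ 61.8 -10.  219.7]
hole 427.0 [309.  78.] (298, 66, 24, 25) [561.6  86.2   8. ] [100.4 -10.  219.9]
blob 1895.5 [602.  13.] (565, 0, 75, 34) [785.3 132.1   8. ] [146.5 213.6 219.5]
```

View pics/w3.png

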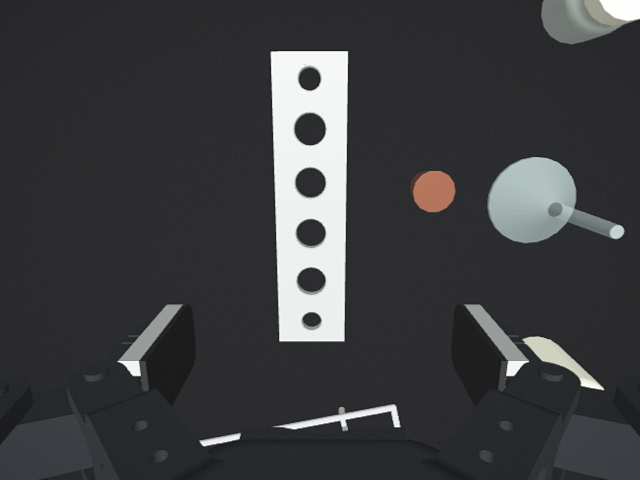

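The shelf is flat with holes in column 310, rows 78 to 319; its centre is at about (561.5,-17.5), aligned with the tool. The rel offset is (-3,-10). Descending.

Call:
apply_moves(
  moves=[
    {"dx":-3,"dy":-10,"dz":40,"rx":0,"ry":0,"rz":0,"fingers":1},
    {"dx":-3,"dy":-10,"dz":85,"rx":0,"ry":0,"rz":0,"fingers":1},
    {"dx":-3,"dy":-10,"dz":130,"rx":0,"ry":0,"rz":0,"fingers":1},
    {"dx":-3,"dy":-10,"dz":170,"rx":0,"ry":0,"rz":0,"fingers":1},
    {"dx":-3,"dy":-10,"dz":200,"rx":0,"ry":0,"rz":0,"fingers":1},
  ],
)

```text
clock: 8.1
tool_pos: [554.3, -17.4, 23.0]
ee_rot: [[-0.001, 1.0, -0.01], [1.0, 0.001, 0.002], [0.002, -0.01, -1.0]]
wrist_force: [-0.0, -0.3, 1.2]
grip_width: 85.7
grip_force: 0.0
```

```bash
python3 - <<'E'
from h import *
st=robot.get_state();print(st['tool_pos'],st['joint_pos'])
rel([561.5,-18,-3],down(np.pi/2))
E
```

```text
[554.28445573 -17.39743273  22.95300673] [ 0.50027889  0.74685841 -0.69285665  1.91757546  0.69162175  0.74324863
 -0.59768847]
shift [-0.7  7.5 25.9] rot [-0.01  -0.002  0.001]
```

Call:
apply_moves(
  moves=[
    {"dx":0,"dy":0,"dz":5,"rx":0,"ry":0,"rz":0,"fingers":1},
    {"dx":0,"dy":0,"dz":10,"rx":0,"ry":0,"rz":0,"fingers":1},
    {"dx":0,"dy":0,"dz":15,"rx":0,"ry":0,"rz":0,"fingers":1},
    {"dx":0,"dy":0,"dz":15,"rx":0,"ry":0,"rz":0,"fingers":1},
    {"dx":0,"dy":0,"dz":15,"rx":0,"ry":0,"rz":0,"fingers":1},
  ],
)

```text
clock: 8.6
tool_pos: [558.5, -17.4, 12.8]
ee_rot: [[-0.0, 1.0, -0.004], [1.0, 0.0, 0.002], [0.002, -0.004, -1.0]]
wrist_force: [-1.0, 0.7, -1.1]
grip_width: 85.3
grip_force: 0.0
```

```bash
python3 - <<'E'
from h import *
rel([561.5,-18,-3],down(np.pi/2))
E
```

```text
shift [-0.6  3.1 15.7] rot [-0.004 -0.002  0.   ]
```

Call:
apply_moves(
  moves=[
    {"dx":0,"dy":1,"dz":5,"rx":-0.004,"ry":0,"rz":0,"fingers":1},
    {"dx":0,"dy":2,"dz":10,"rx":-0.004,"ry":0,"rz":0,"fingers":1},
    {"dx":0,"dy":2,"dz":15,"rx":-0.004,"ry":0,"rz":0,"fingers":1},
    {"dx":0,"dy":2,"dz":15,"rx":-0.004,"ry":0,"rz":0,"fingers":1},
    {"dx":0,"dy":2,"dz":15,"rx":-0.004,"ry":0,"rz":0,"fingers":1},
  ],
)

```text
clock: 9.1
tool_pos: [559.5, -17.2, -3.6]
ee_rot: [[-0.0, 1.0, -0.002], [1.0, 0.001, 0.002], [0.002, -0.002, -1.0]]
wrist_force: [0.2, 0.2, -0.7]
grip_width: 85.5
grip_force: 0.0
```

Call:
apply_moves(
  moves=[
    {"dx":0,"dy":0,"dz":0,"rx":0,"ry":0,"rz":0,"fingers":0.75},
    {"dx":0,"dy":0,"dz":0,"rx":0,"ry":0,"rz":0,"fingers":0.75},
    {"dx":0,"dy":0,"dz":0,"rx":0,"ry":0,"rz":0,"fingers":0.5},
    {"dx":0,"dy":0,"dz":0,"rx":0,"ry":0,"rz":0,"fingers":0.5},
    {"dx":0,"dy":0,"dz":0,"rx":0,"ry":0,"rz":0,"fingers":0.5},
  ],
)

```text
clock: 9.6
tool_pos: [560.0, -17.2, -2.6]
ee_rot: [[-0.0, 1.0, -0.001], [1.0, 0.0, 0.002], [0.002, -0.001, -1.0]]
wrist_force: [-0.6, 0.0, 5.5]
grip_width: 57.9
grip_force: 64.0
```

Call:
apply_moves(
  moves=[
    {"dx":0,"dy":0,"dz":-10,"rx":0,"ry":0,"rz":0,"fingers":0.5},
    {"dx":0,"dy":0,"dz":-25,"rx":0,"ry":0,"rz":0,"fingers":0.5},
    {"dx":0,"dy":0,"dz":-50,"rx":0,"ry":0,"rz":0,"fingers":0.5},
    {"dx":0,"dy":0,"dz":-80,"rx":0,"ry":0,"rz":0,"fingers":0.5},
    {"dx":0,"dy":0,"dz":-110,"rx":0,"ry":0,"rz":0,"fingers":0.5},
  ],
)

```text
clock: 10.1
tool_pos: [559.6, -17.4, 108.6]
ee_rot: [[-0.001, 1.0, -0.002], [1.0, 0.001, 0.002], [0.002, -0.002, -1.0]]
wrist_force: [0.6, -0.4, -1.3]
grip_width: 58.0
grip_force: 64.7
```

Call:
apply_moves(
  moves=[
    {"dx":0,"dy":0,"dz":-35,"rx":0,"ry":0,"rz":0,"fingers":0.5},
    {"dx":0,"dy":0,"dz":-70,"rx":0,"ry":0,"rz":0,"fingers":0.5},
    {"dx":0,"dy":0,"dz":-100,"rx":0,"ry":0,"rz":0,"fingers":0.5},
    {"dx":0,"dy":0,"dz":-120,"rx":0,"ry":0,"rz":0,"fingers":0.5},
    {"dx":0,"dy":0,"dz":-120,"rx":0,"ry":0,"rz":0,"fingers":0.5},
  ],
)

```text
clock: 10.6
tool_pos: [561.6, -17.2, 230.5]
ee_rot: [[-0.001, 1.0, 0.005], [1.0, 0.001, 0.001], [0.001, 0.005, -1.0]]
wrist_force: [0.3, 0.4, -1.2]
grip_width: 58.2
grip_force: 64.7
```

```bash
python3 meas.py w4.png | grep -v blob; python3 - <<'E'
from h import *
st=robot.get_state();print(st['grip_width'],st['grip_force'])
# candidate: stand
rel([518,312,230],down(np.radians(17)))
E
```

```text
[561.5995279  -17.24099839 230.50958425] [[-5.67243749e-04  9.99989285e-01  4.59432046e-03]
 [ 9.99999364e-01  5.62757688e-04  9.77670157e-04]
 [ 9.75074192e-04  4.59487212e-03 -9.99988968e-01]] [ 0.66787539  0.48752449 -0.91059351  1.78328945  0.43274045  1.08011514
 -0.39383481]
hole 164.5 [564. 205.] (556, 198, 16, 16) [771.  -19.3   8. ] [ -2.4 208.4 223.5]
hole 3109.0 [322. 380.] (286, 352, 75, 58) [ 562.2 -189.     8. ] [-172.    -0.6  222.3]
hole 4259.5 [322. 262.] (283, 228, 81, 70) [562.7 -70.6   8. ] [-5.360e+01  1.000e-01  2.225e+02]
hole 5961.5 [323. 126.] (280, 81, 87, 90) [563.3  47.1   8. ] [ 64.1   0.7 222.6]
57.88801705894434 64.72765110433102
shift [329.7 -42.4  -1.3] rot [ 1.000e-03 -2.000e-03  1.274e+00]
```

View pics/w4.png

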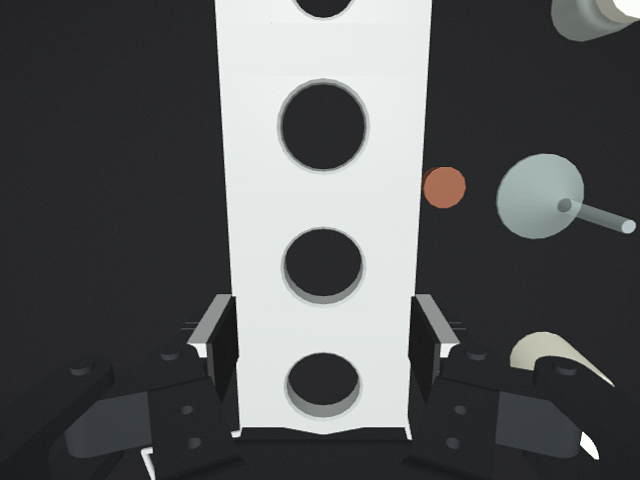

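The plate is held squarely between the pads, holes in column 323 at rows 125, 265 and 385. I've used my ten views, so the rest is numeric. Next I go beside the stand at z=230 and measure each post tip with the wrist camera.

Call:
apply_moves(
  moves=[
    {"dx":25,"dy":3,"dz":0,"rx":0,"ry":0,"rz":0.13,"fingers":0.5},
    {"dx":50,"dy":6,"dz":0,"rx":0,"ry":0,"rz":0.26,"fingers":0.5},
    {"dx":75,"dy":9,"dz":0,"rx":0,"ry":0,"rz":0.39,"fingers":0.5},
    {"dx":100,"dy":12,"dz":0,"rx":0,"ry":0,"rz":0.52,"fingers":0.5},
    {"dx":125,"dy":14,"dz":0,"rx":0,"ry":0,"rz":0.64,"fingers":0.5},
  ],
)

```text
clock: 11.15
tool_pos: [573.1, 107.9, 225.3]
ee_rot: [[0.601, 0.799, -0.004], [0.799, -0.601, 0.001], [-0.001, -0.004, -1.0]]
wrist_force: [0.0, 0.2, -0.6]
grip_width: 57.7
grip_force: 64.7
```

```bash
python3 - <<'E'
from h import *
rel([590,229,230],down(np.radians(17)))
m=optics.camera_model("wrist");st=robot.get_state();R=st['ee_rot'];t=st['tool_pos']
for p in((324,125),(323.5,265),(323.5,386)):
    o,d=ray(m,p);o=R.T@(o-t);d=R.T@d
    for z in(-10,-15): print(z,np.round(o+d*(z-o[2])/d[2],1),end=' ')
    print()
E
```

```text
shift [106.9 -59.3  -4.5] rot [-0.004  0.003  0.629]
-10 [ 65.9   0.9 -10. ] -15 [ 65.9   0.9 -15. ] 
-10 [ 22.3   0.7 -10. ] -15 [ 24.    0.7 -15. ] 
-10 [-22.2   0.7 -10. ] -15 [-18.8   0.7 -15. ]
```

Call:
apply_moves(
  moves=[
    {"dx":22,"dy":-12,"dz":-1,"rx":0,"ry":0,"rz":0.13,"fingers":0.5},
    {"dx":45,"dy":-24,"dz":-2,"rx":0,"ry":0,"rz":0.26,"fingers":0.5},
    {"dx":70,"dy":-38,"dz":-3,"rx":0,"ry":0,"rz":0.39,"fingers":0.5},
    {"dx":92,"dy":-50,"dz":-4,"rx":0,"ry":0,"rz":0.52,"fingers":0.5},
    {"dx":107,"dy":-59,"dz":-5,"rx":-0.004,"ry":0.003,"rz":0.629,"fingers":0.5},
  ],
)

```text
clock: 11.65
tool_pos: [589.4, 230.1, 230.3]
ee_rot: [[0.956, 0.295, 0.0], [0.295, -0.956, 0.0], [0.0, -0.0, -1.0]]
wrist_force: [-0.6, 1.0, -1.2]
grip_width: 57.5
grip_force: 64.7
```

```bash
cat > post.py <<'E'
from h import *
import sys
guess=np.array([float(sys.argv[2]),float(sys.argv[3])])
st=robot.get_state();R=st['ee_rot'];t=st['tool_pos'];print(t,R)
im,m=save("wrist",sys.argv[1]);im=im.astype(int)
print("tip px",proj(m,[*guess,190]),"collar px",proj(m,[*guess,125]),"base",proj(m,[*guess,16]),"campos",np.array(m['world_from_camera'])[:3,3])
# cream: r-b
d=im[:,:,0]-im[:,:,2]
mask=((d>12)&(im[:,:,0]>90)).astype(np.uint8)*255
cv2.imwrite('pics/mask_'+sys.argv[1],mask)
u,v=proj(m,[*guess,190]);u,v=int(u),int(v)
y0,y1,x0,x1=max(v-48,0),min(v+48,480),max(u-60,0),min(u+60,640)
print(y0,x0)
s=im[y0:y1:4,x0:x1:4]
for r in range(s.shape[0]): print(y0+4*r,' '.join('%3d'%(q[0]) for q in s[r]))
E
python3 post.py p1.png 617.5 342
```

```text
[589.4340889  230.12133384 230.34930322] [[ 9.55574461e-01  2.94749739e-01  2.00482672e-04]
 [ 2.94749692e-01 -9.55574469e-01  2.31095100e-04]
 [ 2.59691343e-04 -1.61736370e-04 -9.99999953e-01]]
tip px [ 83.49130985 141.02636795] collar px [146.02317665 136.5081082 ] base [199.91064852 132.61445193] campos [653.14787179 249.48289023 372.09303933]
93 23
93  28  30  27  26  28  30  27  29  25  30  27  26  28  29  27  28  27  26  27  25  27  28  29  16 240 239 239 239 240 240
97  29  28  25  26  27  27  26  33  29  27  25  30  28  31  28  29  32  32  32  27  31  28  29  23 239 239 239 239 240 239
101  28  28  28  28  27  31  28  26  28  29  27  28  29  28  31  29  29  31  27  28  26  29  26  28 240 239 239 239 239 239
105  26  30  29  27  27  27  27  30  27  29  29  31  30  31  28  27  27  30  30  31  30  29  29  29 240 239 240 239 240 241
109  26  28  29  30  28  29  27  29  30  29  27  29  27  29  29  28  29  28  27  30  30  30  31  27 245 240 240 240 239 240
113  26  30  31  31  27  25  29  29  26  28  24  30  28  30  27  31  26  29  26  33  28  29  27 231 240 240 240 240 240 240
117
[... 1528 characters left out ...]
  31  24  32  30  32  28  29  32  29  25  29  27  29  29  28  17 241 241 241 241
169  30  25  30  32  29  29  29  28  29  24  29  25  30  30  28  28  29  30  26  29  28  31  31  30  30  18 242 240 241 241
173  30  30  33  31  27  28  29  28  27  27  31  25  29  30  26  30  25  30  31  29  28  28  32  30  29  22 240 241 241 241
177  24  27  31  27  28  29  29  26  32  27  30  29  26  30  32  32  30  29  26  28  30  31  29  31  29  25 241 241 240 241
181  27  30  28  28  27  29  31  30  27  29  31  27  31  31  30  32  29  29  28  28  30  32  30  30  28  27 242 240 241 241
185  30  29  28  29  33  30  28  28  29  29  30  28  30  30  29  28  28  31  25  28  30  29  27  30  32  32 241 241 240 240
```

The tip's flat disc shows as a bright blob near (72,135), about 5 mm from the earlier estimate. I'll compute it, then look at post A.

```bash
cat > tip.py <<'E'
from h import *
import sys
st=robot.get_state();R=st['ee_rot'];t=st['tool_pos']
m=optics.camera_model("wrist");im=cv2.imread('pics/'+sys.argv[1])[:,:,2]
n,l,s,c=cv2.connectedComponentsWithStats((im>215).astype(np.uint8))
for i in range(1,n):
    if 80<s[i,4]<400:
        p=c[i];w=onz(m,p,190);print(s[i],p.round(1),w.round(1),"diam mm",np.sqrt(s[i,4]*4/np.pi)/430*182, "tool",(R.T@(w-t)).round(1))
E
python3 tip.py p1.png; python3 - <<'E'
from h import *
rel([427,179,230],down(np.radians(17)))
E
```

```text
[ 64 128  14  14 155] [ 70.6 134.6] [617.8 351.5 190. ] diam mm 5.945985431771706 tool [  62.4 -104.1   41.2]
[225 366  14  32 236] [232.8 386.3] [522.3 258.8 190. ] diam mm 7.336923540093479 tool [-56.2 -43.6  40.9]
shift [-170.7    4.5    0.5] rot [-0.003 -0.002  0.002]
```

Call:
apply_moves(
  moves=[
    {"dx":-34,"dy":0,"dz":0,"rx":0,"ry":0,"rz":0,"fingers":0.5},
    {"dx":-70,"dy":0,"dz":0,"rx":0,"ry":0,"rz":0,"fingers":0.5},
    {"dx":-110,"dy":0,"dz":0,"rx":0,"ry":0,"rz":0,"fingers":0.5},
    {"dx":-145,"dy":0,"dz":0,"rx":0,"ry":0,"rz":0,"fingers":0.5},
    {"dx":-170,"dy":0,"dz":0,"rx":0,"ry":0,"rz":0,"fingers":0.5},
  ],
)

```text
clock: 12.2
tool_pos: [425.1, 176.0, 230.1]
ee_rot: [[0.954, 0.299, -0.0], [0.299, -0.954, -0.002], [-0.001, 0.002, -1.0]]
wrist_force: [-0.3, -0.0, -1.1]
grip_width: 57.3
grip_force: 64.7
```

```bash
python3 post.py p2.png 417 280 | head -5; python3 tip.py p2.png; python3 tip.py p2.png >/dev/null; python3 -c "
from h import *
print(robot.get_state()['joint_pos'])"
```

```text
[425.08362216 175.99099311 230.14356009] [[ 9.54183688e-01  2.99221441e-01 -1.36351981e-04]
 [ 2.99220674e-01 -9.54182096e-01 -1.87510382e-03]
 [-6.91175887e-04  1.74839415e-03 -9.99998233e-01]]
tip px [ 88.14539529 226.92751602] collar px [147.00975036 200.85668735] base [198.97012808 177.84360748] campos [488.75059217 195.9802733  371.8382142 ]
178 28
[ 76 184  16  18 203] [ 82.8 191.8] [428.3 283.3 190. ] diam mm 6.804653426377776 tool [  38.9 -101.5   39.3]
[ 63 215  14  13 131] [ 69.3 220.9] [414.  286.8 190. ] diam mm 5.466302224146103 tool [  26.3 -109.2   39.3]
[ 0.16909074  0.22010026 -0.70971161  2.01936301  0.17707619  0.96634407
 -1.89649104]
```

Disc A is at (69,221). The 213.8 mm spacing (should be 210) suggests the arm was still settling, so I'll re-shoot now.

```bash
python3 post.py p2b.png 414 286 | head -5; python3 tip.py p2b.png
```

```text
[421.84958765 174.96874377 229.81633241] [[ 0.95386427  0.30022546 -0.00276191]
 [ 0.30021073 -0.9538611  -0.00474505]
 [-0.00405906  0.00369698 -0.99998493]]
tip px [ 71.16650281 221.49001302] collar px [134.36008893 196.29061522] base [189.9882437  174.10804755] campos [485.86142332 195.47262727 371.31632963]
173 11
[ 74 177  16  17 196] [ 80.9 184.8] [433.8 285.6 190. ] diam mm 6.686302599440387 tool [  41.7 -102.2   40. ]
[ 61 207  13  13 136] [ 67.2 212.9] [419.9 289.3 190. ] diam mm 5.569644115959425 tool [  29.6 -109.9   40. ]
```

```bash
cat > tip2.py <<'E'
from h import *
def tip(g):
    m=optics.camera_model("wrist");st=robot.get_state();im=optics.read_camera("wrist")[:,:,0]
    n,l,s,c=cv2.connectedComponentsWithStats((im>215).astype(np.uint8))
    q=proj(m,[*g,190])
    i=min((i for i in range(1,n) if 80<s[i,4]<185),key=lambda i:np.linalg.norm(c[i]-q))
    w=onz(m,c[i],190);R=st['ee_rot'];t=st['tool_pos']
    print(t.round(1),np.round(np.degrees(np.arctan2(R[1,0],R[0,0])),2),s[i,4],c[i].round(1),w.round(1),"tool",(R.T@(w-t)).round(1))
import sys
for k in range(6): tip([float(sys.argv[1]),float(sys.argv[2])])
E
python3 tip2.py 418 288
```

```text
[424.6 175.7 230.4] 17.42 131 [ 68.7 219.3] [417.3 288.2 190. ] tool [  26.8 -109.7   40. ]
[426.9 176.3 230.9] 17.37 132 [ 70.7 224.8] [417.3 288.1 190. ] tool [  24.2 -109.6   40.7]
[428.2 176.9 231.3] 17.33 131 [ 72.1 228. ] [417.3 288.2 190. ] tool [  22.7 -109.5   41.2]
[428.8 177.3 231.4] 17.31 126 [ 73.1 229.5] [417.3 288.2 190. ] tool [  21.9 -109.3   41.4]
[429.  177.6 231.4] 17.31 129 [ 73.8 230.2] [417.3 288.2 190. ] tool [  21.6 -109.1   41.4]
[429.  177.8 231.4] 17.31 130 [ 74.2 230.2] [417.3 288.2 190. ] tool [  21.6 -108.9   41.4]
```

Settled, A=(417.3,288.2) is stable; using picture-time poses B≈(618.5,348), which gives 209.9 mm spacing. I'll move closer sideways to check the lateral scale.

Call:
apply_moves(
  moves=[
    {"dx":0,"dy":-15,"dz":0,"rx":0,"ry":0,"rz":0,"fingers":0.5},
    {"dx":0,"dy":-30,"dz":0,"rx":0,"ry":0,"rz":0,"fingers":0.5},
    {"dx":0,"dy":-45,"dz":0,"rx":0,"ry":0,"rz":0,"fingers":0.5},
    {"dx":0,"dy":-45,"dz":0,"rx":0,"ry":0,"rz":0,"fingers":0.5},
    {"dx":0,"dy":-45,"dz":0,"rx":0,"ry":0,"rz":0,"fingers":0.5},
  ],
)

```text
clock: 13.1
tool_pos: [415.2, 220.6, 231.3]
ee_rot: [[0.954, 0.298, 0.002], [0.298, -0.955, 0.0], [0.002, 0.0, -1.0]]
wrist_force: [0.0, -0.7, -0.8]
grip_width: 57.7
grip_force: 64.7
```

```bash
python3 tip2.py 417.3 288.2
```

```text
[415.2 220.6 231.3] 17.35 135 [176. 229.] [417.2 288.4 190. ] tool [ 22.1 -64.2  41.3]
[415.3 220.1 231.3] 17.29 136 [174.8 229.1] [417.2 288.4 190. ] tool [ 22.1 -64.7  41.3]
[415.3 219.9 231.3] 17.25 134 [174.2 229.1] [417.2 288.5 190. ] tool [ 22.1 -65.   41.3]
[415.3 219.8 231.3] 17.24 133 [174.2 229.1] [417.2 288.5 190. ] tool [ 22.1 -65.   41.4]
[415.3 219.9 231.4] 17.23 134 [174.4 229. ] [417.2 288.4 190. ] tool [ 22.1 -64.9  41.4]
[415.2 220.  231.5] 17.24 135 [174.8 228.9] [417.2 288.4 190. ] tool [ 22.1 -64.8  41.5]
```

Call:
apply_moves(
  moves=[
    {"dx":40,"dy":0,"dz":0,"rx":0,"ry":0,"rz":0,"fingers":0.5},
    {"dx":80,"dy":0,"dz":0,"rx":0,"ry":0,"rz":0,"fingers":0.5},
    {"dx":120,"dy":0,"dz":0,"rx":0,"ry":0,"rz":0,"fingers":0.5},
    {"dx":150,"dy":0,"dz":0,"rx":0,"ry":0,"rz":0,"fingers":0.5},
    {"dx":170,"dy":0,"dz":0,"rx":0,"ry":0,"rz":0,"fingers":0.5},
  ],
)

```text
clock: 13.9
tool_pos: [579.4, 271.0, 231.4]
ee_rot: [[0.955, 0.296, 0.003], [0.296, -0.955, 0.001], [0.003, 0.0, -1.0]]
wrist_force: [-0.1, 1.0, -0.3]
grip_width: 57.7
grip_force: 64.7
```

```bash
python3 tip2.py 618.5 348
```

```text
Traceback (most recent call last):
  File "tip2.py", line 10, in <module>
    for k in range(6): tip([float(sys.argv[1]),float(sys.argv[2])])
                       ~~~^^^^^^^^^^^^^^^^^^^^^^^^^^^^^^^^^^^^^^^^^
  File "tip2.py", line 6, in tip
    i=min((i for i in range(1,n) if 80<s[i,4]<185),key=lambda i:np.linalg.norm(c[i]-q))
ValueError: min() iterable argument is empty
```

A is confirmed. B's disc merges with the bright base from here, so I'll step back sideways.

Call:
apply_moves(
  moves=[
    {"dx":0,"dy":15,"dz":0,"rx":0,"ry":0,"rz":0,"fingers":0.5},
    {"dx":0,"dy":30,"dz":0,"rx":0,"ry":0,"rz":0,"fingers":0.5},
    {"dx":0,"dy":35,"dz":0,"rx":0,"ry":0,"rz":0,"fingers":0.5},
    {"dx":0,"dy":35,"dz":0,"rx":0,"ry":0,"rz":0,"fingers":0.5},
    {"dx":0,"dy":35,"dz":0,"rx":0,"ry":0,"rz":0,"fingers":0.5},
  ],
)

```text
clock: 14.45
tool_pos: [587.3, 237.5, 232.5]
ee_rot: [[0.955, 0.297, 0.003], [0.297, -0.955, 0.001], [0.003, 0.0, -1.0]]
wrist_force: [-0.2, -0.5, -0.6]
grip_width: 58.1
grip_force: 64.7
```

```bash
python3 tip2.py 618.5 348
```

```text
[587.3 237.5 232.5] 17.28 153 [ 92.5 134.5] [618.5 347.6 190. ] tool [ 62.3 -95.8  42.7]
[587.2 238.1 232.6] 17.33 147 [ 94.  134.5] [618.5 347.6 190. ] tool [ 62.3 -95.2  42.8]
[587.2 238.4 232.5] 17.35 151 [ 94.7 134.5] [618.5 347.5 190. ] tool [ 62.3 -94.8  42.7]
[587.2 238.5 232.4] 17.37 150 [ 94.9 134.6] [618.5 347.5 190. ] tool [ 62.3 -94.8  42.6]
[587.2 238.5 232.3] 17.37 151 [ 94.8 134.7] [618.5 347.5 190. ] tool [ 62.3 -94.8  42.4]
[587.3 238.4 232.2] 17.37 151 [ 94.5 134.8] [618.5 347.5 190. ] tool [ 62.2 -94.8  42.4]
```

```bash
python3 - <<'E'
from h import *
rel([517.6,318.7,215],down(np.radians(16.4)))
E
```

```text
shift [-42.7 -97.5  17. ] rot [ 0.    -0.003  0.017]
```

Call:
apply_moves(
  moves=[
    {"dx":-15,"dy":-33,"dz":4,"rx":0,"ry":0,"rz":0.017,"fingers":0.5},
    {"dx":-30,"dy":-66,"dz":8,"rx":0,"ry":-0.003,"rz":0.017,"fingers":0.5},
    {"dx":-43,"dy":-97,"dz":12,"rx":0,"ry":-0.003,"rz":0.017,"fingers":0.5},
    {"dx":-43,"dy":-97,"dz":17,"rx":0,"ry":-0.003,"rz":0.017,"fingers":0.5},
    {"dx":-43,"dy":-97,"dz":17,"rx":0,"ry":-0.003,"rz":0.017,"fingers":0.5},
  ],
)

```text
clock: 15.25
tool_pos: [516.8, 318.3, 214.4]
ee_rot: [[0.959, 0.284, -0.001], [0.284, -0.959, -0.001], [-0.001, 0.001, -1.0]]
wrist_force: [1.1, -0.7, -0.8]
grip_width: 58.2
grip_force: 64.7
```

Call:
apply_moves(
  moves=[
    {"dx":0,"dy":0,"dz":0,"rx":0,"ry":0,"rz":0,"fingers":0.5},
    {"dx":0,"dy":0,"dz":0,"rx":0,"ry":0,"rz":0,"fingers":0.5},
    {"dx":0,"dy":0,"dz":0,"rx":0,"ry":0,"rz":0,"fingers":0.5},
    {"dx":0,"dy":0,"dz":0,"rx":0,"ry":0,"rz":0,"fingers":0.5},
    {"dx":0,"dy":0,"dz":0,"rx":0,"ry":0,"rz":0,"fingers":0.5},
  ],
)

```text
clock: 15.75
tool_pos: [518.0, 317.4, 215.0]
ee_rot: [[0.96, 0.281, 0.0], [0.281, -0.96, -0.0], [0.0, 0.0, -1.0]]
wrist_force: [-0.0, 0.0, -1.8]
grip_width: 57.8
grip_force: 64.7
```

```bash
python3 - <<'E'
from h import *
st=robot.get_state();print(st['tool_pos'],st['ee_rot'],st['joint_velocities'].round(3),st['joint_pos'])
rel([517.6,318.7,205],down(np.radians(16.4)))
E
```

```text
[517.9901026  317.36996339 214.9677225 ] [[ 9.59820867e-01  2.80613353e-01  2.22458196e-04]
 [ 2.80613426e-01 -9.59820778e-01 -4.24521637e-04]
 [ 9.43935585e-05  4.69889482e-04 -9.99999885e-01]] [-0.002 -0.001 -0.001  0.001  0.001  0.002  0.001] [-0.12151027  0.50708662 -0.65300936  1.69424147  0.34590412  1.05841253
 -2.17219852]
shift [-0.  -1.4 10. ] rot [ 0.    -0.    -0.002]
```

Call:
apply_moves(
  moves=[
    {"dx":0,"dy":-1.3,"dz":8,"rx":0,"ry":0,"rz":0,"fingers":0.5},
    {"dx":0,"dy":-1.3,"dz":16,"rx":0,"ry":0,"rz":0,"fingers":0.5},
    {"dx":0,"dy":-1.3,"dz":24,"rx":0,"ry":0,"rz":0,"fingers":0.5},
    {"dx":0,"dy":-1.3,"dz":26,"rx":0,"ry":0,"rz":0,"fingers":0.5},
    {"dx":0,"dy":-1.3,"dz":28,"rx":0,"ry":0,"rz":0,"fingers":0.5},
  ],
)

```text
clock: 16.25
tool_pos: [517.2, 318.9, 186.3]
ee_rot: [[0.96, 0.281, -0.001], [0.281, -0.96, -0.001], [-0.001, 0.001, -1.0]]
wrist_force: [-0.2, 0.8, -0.7]
grip_width: 57.9
grip_force: 64.7
```

```bash
python3 - <<'E'
from h import *
for n in("scene","side"):
    save(n,n+"9.png")
rel([517.6,318.7,186.5],down(np.radians(16.4)))
st=robot.get_state();print(st['wrist_force'],st['ft_torque'])
E
```

```text
shift [0.2 0.3 0.1] rot [ 0.     0.    -0.001]
[-0.49894011  0.76522806 -0.87399788] [-0.01932325 -0.02524018  0.03622357]
```

No force and on target. I'll descend slowly through the taper.

Call:
apply_moves(
  moves=[
    {"dx":0,"dy":0,"dz":2,"rx":0,"ry":0,"rz":0,"fingers":0.5},
    {"dx":0,"dy":0,"dz":3,"rx":0,"ry":0,"rz":0,"fingers":0.5},
    {"dx":0,"dy":0,"dz":4,"rx":0,"ry":0,"rz":0,"fingers":0.5},
    {"dx":0,"dy":0,"dz":5,"rx":0,"ry":0,"rz":0,"fingers":0.5},
    {"dx":0,"dy":0,"dz":6,"rx":0,"ry":0,"rz":0,"fingers":0.5},
  ],
)

```text
clock: 16.85
tool_pos: [517.4, 318.9, 180.9]
ee_rot: [[0.96, 0.281, 0.0], [0.281, -0.96, -0.0], [0.0, 0.0, -1.0]]
wrist_force: [-1.1, 0.4, -1.2]
grip_width: 58.1
grip_force: 64.7
```

Call:
apply_moves(
  moves=[
    {"dx":0,"dy":0,"dz":1,"rx":0,"ry":0,"rz":0,"fingers":0.5},
    {"dx":0,"dy":0,"dz":2,"rx":0,"ry":0,"rz":0,"fingers":0.5},
    {"dx":0,"dy":0,"dz":3,"rx":0,"ry":0,"rz":0,"fingers":0.5},
    {"dx":0,"dy":0,"dz":4,"rx":0,"ry":0,"rz":0,"fingers":0.5},
    {"dx":0,"dy":0,"dz":5,"rx":0,"ry":0,"rz":0,"fingers":0.5},
  ],
)

```text
clock: 17.35
tool_pos: [517.4, 318.9, 175.8]
ee_rot: [[0.96, 0.281, 0.0], [0.281, -0.96, -0.0], [-0.0, 0.0, -1.0]]
wrist_force: [-0.0, 0.5, -0.1]
grip_width: 57.9
grip_force: 64.7
```

Call:
apply_moves(
  moves=[
    {"dx":0,"dy":0,"dz":1,"rx":0,"ry":0,"rz":0,"fingers":0.5},
    {"dx":0,"dy":0,"dz":3,"rx":0,"ry":0,"rz":0,"fingers":0.5},
    {"dx":0,"dy":0,"dz":4,"rx":0,"ry":0,"rz":0,"fingers":0.5},
    {"dx":0,"dy":0,"dz":6,"rx":0,"ry":0,"rz":0,"fingers":0.5},
    {"dx":0,"dy":0,"dz":8,"rx":0,"ry":0,"rz":0,"fingers":0.5},
  ],
)

```text
clock: 17.85
tool_pos: [517.4, 318.9, 167.7]
ee_rot: [[0.96, 0.281, 0.0], [0.281, -0.96, -0.0], [-0.0, 0.0, -1.0]]
wrist_force: [0.6, 0.1, -0.7]
grip_width: 57.7
grip_force: 64.7
```

```bash
python3 - <<'E'
from h import *
st=robot.get_state();print(st['tool_pos'],st['wrist_force'],st['ft_torque'])
im,m=save("side","side10.png")
for P in((417.2,288.4),(618.5,347.5)):
    u,v=proj(m,[*P,185]).astype(int);print(u,v)
    for r in range(v-16,v+22,3): print(r,' '.join('%3d/%-3d'%(q[0],q[2]) for q in im[r,u-16:u+17:3]))
E
```

```text
[517.38105502 318.8997163  167.72705502] [ 0.5637767   0.1452557  -0.70112002] [-0.00758441  0.040507    0.03133381]
235 157
141 148/136 148/136 148/136 146/135 144/132 145/134 144/132 146/134 144/133 146/135 146/135
144 146/135 147/136 144/133 147/136 143/133 144/133 145/134 145/134 145/135 146/135 145/134
147 146/135 145/134 145/133 146/134 142/131 144/133 143/132 142/131 141/130 143/132 146/134
150 144/133 143/131 149/138 165/152 176/163 199/184 211/198 222/209 228/215 218/206 196/188
153 229/215 230/217 232/219 232/218 230/217 219/208 203/194 187/181 184/178 182/176 172/165
156 231/218 223/210 206/195 189/182 184/178 204/174 185/178 185/179 184/177 113/109  99/95 
159 209/194 160/147 180/174 186/180 172/164 177/138 162/142 186/180 185/179 162/156 145/139
162  33/33   36/36  128/122 186/180 172/165 178/153 173/159 185/179 185/178 187/181 186/179
165  40/39   36/37   43/43  146/140 187/181 186/180 186/179 180/174 166/160 140/134 121/116
168  38/39   41/40   40/38   62/61  160/154 147/143 122/116 111/108  97/93   65/62   42/40 
171  41/40   39/38   39/38   39/37   75/73  143/116 156
[... 723 characters left out ...]
8 186/181 197/165 184/175 141/136  35/35   36/35   41/41 
138 186/181 186/181 184/179 184/179 171/164 179/139 164/137 185/180 151/145  43/42   39/37 
141 132/127 134/129 161/156 185/179 182/177 180/168 180/173 185/179 186/180 167/163  39/38 
144 193/180  75/73  147/142 185/180 185/180 184/178 176/171 157/152 130/126 117/112  42/40 
147 185/180 188/182 184/177 168/163 142/137 122/116 124/111  86/82   53/50   40/38   37/37 
150 152/148 127/122 113/108  93/91   61/59  162/126 153/118  34/35   38/37   38/37   39/38 
153  80/78   51/50   35/34  183/143 181/143 160/125 151/116  41/37   38/37   39/37   39/37 
156  38/38   41/39   46/41  182/142 218/177 163/127 164/127 220/178  35/34   38/37   38/38
```

The side image's cream pixels show both tips through the end holes. Continuing down.

Call:
apply_moves(
  moves=[
    {"dx":0,"dy":0,"dz":5,"rx":0,"ry":0,"rz":0,"fingers":0.5},
    {"dx":0,"dy":0,"dz":10,"rx":0,"ry":0,"rz":0,"fingers":0.5},
    {"dx":0,"dy":0,"dz":15,"rx":0,"ry":0,"rz":0,"fingers":0.5},
    {"dx":0,"dy":0,"dz":19,"rx":0,"ry":0,"rz":0,"fingers":0.5},
    {"dx":0,"dy":0,"dz":22,"rx":0,"ry":0,"rz":0,"fingers":0.5},
  ],
)

```text
clock: 18.4
tool_pos: [517.2, 318.8, 145.3]
ee_rot: [[0.96, 0.281, -0.0], [0.281, -0.96, -0.001], [-0.001, 0.001, -1.0]]
wrist_force: [0.9, 0.3, -1.4]
grip_width: 57.9
grip_force: 64.7
```

Call:
apply_moves(
  moves=[
    {"dx":0,"dy":0,"dz":4,"rx":0,"ry":0,"rz":0,"fingers":0.5},
    {"dx":0,"dy":0,"dz":8,"rx":0,"ry":0,"rz":0,"fingers":0.5},
    {"dx":0,"dy":0,"dz":12,"rx":0,"ry":0,"rz":0,"fingers":0.5},
    {"dx":0,"dy":0,"dz":15,"rx":0,"ry":0,"rz":0,"fingers":0.5},
    {"dx":0,"dy":0,"dz":17,"rx":0,"ry":0,"rz":0,"fingers":0.5},
  ],
)

```text
clock: 18.9
tool_pos: [517.3, 318.8, 128.6]
ee_rot: [[0.96, 0.281, -0.0], [0.281, -0.96, -0.001], [-0.0, 0.0, -1.0]]
wrist_force: [0.4, -0.2, -1.2]
grip_width: 57.4
grip_force: 64.7
```

Call:
apply_moves(
  moves=[
    {"dx":0,"dy":0,"dz":1,"rx":0,"ry":0,"rz":0,"fingers":0.5},
    {"dx":0,"dy":0,"dz":2,"rx":0,"ry":0,"rz":0,"fingers":0.5},
    {"dx":0,"dy":0,"dz":3,"rx":0,"ry":0,"rz":0,"fingers":0.5},
    {"dx":0,"dy":0,"dz":4,"rx":0,"ry":0,"rz":0,"fingers":0.5},
    {"dx":0,"dy":0,"dz":4.5,"rx":0,"ry":0,"rz":0,"fingers":0.5},
  ],
)

```text
clock: 19.4
tool_pos: [517.4, 318.9, 124.4]
ee_rot: [[0.96, 0.281, 0.0], [0.281, -0.96, -0.0], [0.0, 0.0, -1.0]]
wrist_force: [-0.0, -0.3, -1.2]
grip_width: 57.7
grip_force: 64.7
```

Call:
apply_moves(
  moves=[
    {"dx":0,"dy":0,"dz":0.4,"rx":0,"ry":0,"rz":0,"fingers":0.5},
    {"dx":0,"dy":0,"dz":0.8,"rx":0,"ry":0,"rz":0,"fingers":0.5},
    {"dx":0,"dy":0,"dz":1.0,"rx":0,"ry":0,"rz":0,"fingers":0.5},
    {"dx":0,"dy":0,"dz":1.2,"rx":0,"ry":0,"rz":0,"fingers":0.5},
    {"dx":0,"dy":0,"dz":1.2,"rx":0,"ry":0,"rz":0,"fingers":0.5},
  ],
)

```text
clock: 19.9
tool_pos: [517.3, 318.9, 123.2]
ee_rot: [[0.96, 0.281, 0.0], [0.281, -0.96, -0.0], [-0.0, 0.0, -1.0]]
wrist_force: [0.2, 0.1, -1.5]
grip_width: 57.7
grip_force: 64.7
```

Call:
apply_moves(
  moves=[
    {"dx":0,"dy":0,"dz":0.3,"rx":0,"ry":0,"rz":0,"fingers":0.5},
    {"dx":0,"dy":0,"dz":0.6,"rx":0,"ry":0,"rz":0,"fingers":0.5},
    {"dx":0,"dy":0,"dz":0.8,"rx":0,"ry":0,"rz":0,"fingers":0.5},
    {"dx":0,"dy":0,"dz":0.8,"rx":0,"ry":0,"rz":0,"fingers":0.5},
    {"dx":0,"dy":0,"dz":0.8,"rx":0,"ry":0,"rz":0,"fingers":0.5},
  ],
)

```text
clock: 20.4
tool_pos: [517.4, 318.9, 122.5]
ee_rot: [[0.96, 0.281, 0.0], [0.281, -0.96, -0.0], [0.0, 0.0, -1.0]]
wrist_force: [-1.4, -0.2, 0.3]
grip_width: 57.6
grip_force: 64.8
```

Call:
apply_moves(
  moves=[
    {"dx":0,"dy":0,"dz":0.2,"rx":0,"ry":0,"rz":0,"fingers":0.5},
    {"dx":0,"dy":0,"dz":0.4,"rx":0,"ry":0,"rz":0,"fingers":0.5},
    {"dx":0,"dy":0,"dz":0.6,"rx":0,"ry":0,"rz":0,"fingers":0.5},
    {"dx":0,"dy":0,"dz":0.6,"rx":0,"ry":0,"rz":0,"fingers":0.5},
    {"dx":0,"dy":0,"dz":0.6,"rx":0,"ry":0,"rz":0,"fingers":0.5},
  ],
)

```text
clock: 20.9
tool_pos: [517.4, 318.9, 122.4]
ee_rot: [[0.96, 0.281, 0.0], [0.281, -0.96, -0.001], [0.0, 0.001, -1.0]]
wrist_force: [-1.7, -1.2, 5.1]
grip_width: 57.7
grip_force: 65.4
```

Light contact of about 5 N at the expected height means it's home. Open and withdraw straight up.

Call:
apply_moves(
  moves=[
    {"dx":0,"dy":0,"dz":0,"rx":0,"ry":0,"rz":0,"fingers":0.8},
    {"dx":0,"dy":0,"dz":0,"rx":0,"ry":0,"rz":0,"fingers":0.95},
    {"dx":0,"dy":0,"dz":0,"rx":0,"ry":0,"rz":0,"fingers":0.95},
    {"dx":0,"dy":0,"dz":0,"rx":0,"ry":0,"rz":0,"fingers":0.95},
    {"dx":0,"dy":0,"dz":0,"rx":0,"ry":0,"rz":0,"fingers":0.95},
  ],
)

```text
clock: 21.4
tool_pos: [517.4, 318.9, 121.7]
ee_rot: [[0.96, 0.281, 0.0], [0.281, -0.96, -0.0], [-0.0, 0.0, -1.0]]
wrist_force: [0.1, -0.5, 0.3]
grip_width: 81.3
grip_force: 0.0
```

Call:
apply_moves(
  moves=[
    {"dx":0,"dy":0,"dz":-10,"rx":0,"ry":0,"rz":0,"fingers":0.95},
    {"dx":0,"dy":0,"dz":-25,"rx":0,"ry":0,"rz":0,"fingers":0.95},
    {"dx":0,"dy":0,"dz":-50,"rx":0,"ry":0,"rz":0,"fingers":0.95},
    {"dx":0,"dy":0,"dz":-80,"rx":0,"ry":0,"rz":0,"fingers":0.95},
    {"dx":0,"dy":0,"dz":-115,"rx":0,"ry":0,"rz":0,"fingers":0.95},
  ],
)

```text
clock: 21.9
tool_pos: [517.0, 318.9, 238.8]
ee_rot: [[0.96, 0.282, -0.0], [0.282, -0.96, -0.0], [-0.0, 0.0, -1.0]]
wrist_force: [0.6, -0.2, -1.1]
grip_width: 81.1
grip_force: 0.0
```

Call:
apply_moves(
  moves=[
    {"dx":0,"dy":0,"dz":-10,"rx":0,"ry":0,"rz":0,"fingers":0.95},
    {"dx":0,"dy":0,"dz":-15,"rx":0,"ry":0,"rz":0,"fingers":0.95},
    {"dx":0,"dy":0,"dz":-15,"rx":0,"ry":0,"rz":0,"fingers":0.95},
    {"dx":0,"dy":0,"dz":-15,"rx":0,"ry":0,"rz":0,"fingers":0.95},
    {"dx":0,"dy":0,"dz":-15,"rx":0,"ry":0,"rz":0,"fingers":0.95},
  ],
)

```text
clock: 22.4
tool_pos: [516.8, 318.4, 250.4]
ee_rot: [[0.96, 0.281, -0.002], [0.281, -0.96, -0.002], [-0.002, 0.001, -1.0]]
wrist_force: [-0.3, 0.4, -0.6]
grip_width: 81.2
grip_force: 0.0
```

```bash
python3 meas.py w9.png | grep hole; python3 - <<'E'
from h import *
m=optics.camera_model("wrist")
R=np.array([.9595,.2817,0]);c=np.array([517.85,317.95,133])
for x in(-66,-22,22,66): print(x,proj(m,c+R*x).round(0))
im,m=save("side","side11.png")
# plate underside/end edge vs expected top corners
y=np.array([-.2817,.9595,0])
mask=(im.min(2)>90)&(im.max(2).astype(int)-im.min(2)<20)
for sx in(-1,1):
    for sy in(-1,1):
        e=proj(m,c+R*125*sx+y*30*sy);a=proj(m,c+R*121*sx+y*26*sy).astype(int);b=proj(m,c+R*131*sx+y*36*sy).astype(int)
        print(e.round(),'in',im[a[1],a[0]],'out',im[b[1],b[0]])
E
```

```text
hole 638.0 [322. 332.] (302, 313, 40, 35) [390.1 281.6   8. ] [-131.5   -0.5  242.7]
hole 183.0 [320. 279.] (301, 265, 41, 22) [442.5 299.5   8. ] [-76.1  -3.  242.6]
hole 691.0 [326.  47.] (310, 20, 29, 47) [639.3 351.3   8. ] [127.3   2.7 242.1]
-66 [324. 329.]
-22 [324. 266.]
22 [324. 198.]
66 [324. 123.]
[235. 185.] in [187 182 181] out [139 129 115]
[225. 173.] in [178 174 174] out [41 39 40]
[328. 158.] in [170 167 164] out [39 36 39]
[316. 147.] in [159 145 123] out [100  90  77]
```

The hole and corner positions match a plate seated on the collars, so I'm handing in.

```bash
python3 -c "
from station import robot
print(robot.hand_in())"
```

```text
the job is handed in; nothing more can be done
None
```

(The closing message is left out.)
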